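Lower the gauge foot onto the lens

TASK

Two identical bench lens gauges stand on the optician's bench, and a lens blank lies on the stage of one of them. Push the small lever on the nose of that gauge's head fully down, so that its measuring foot comes down on the lens. Leave the other gauge's lever as it is and do not disturb the lens.

Things in the scene. Friction and masses are not known exactly. Their poses are not given: they have to be found in the camera images.
- lens_gauge_lever_tip (a point): Centre of the top face of the black paddle (28 wide, 24 long, 8 mm thick) ending the lever on the head's nose of the gauge holding the lens. Turns with the lever: y points along the arm to the pivot, z is the paddle's upward normal, x is level, parallel to the pivot axis. Pivot axis: 70 mm along +y and 4 mm along -z from here, 135 mm above the bench. Space above and below the paddle is free.
- lens_gauge_lever (a joint): That lever's angle in rad: 0 fully raised (arm 0.50 above level), grows as the paddle goes down, 0.75 = lower stop (arm 0.25 below level, paddle top 122 mm above the bench). Starts at 0 to 0.25; friction keeps it where it is left; 2 to 4 N on the paddle moves it. The rubber-ended foot rod under the head drops 25 mm with it and just meets the lens at 0.75.
- lens: Round clear lens blank, 70 mm across, 8 mm thick, 30 g, loose on the 48 mm wide black stage of its gauge; origin: centre of its underside, 52 mm above the bench. Each gauge is fixed, base 160 x 120 mm; its column carries a 30 x 130 mm head (top at 155 mm) over the stage, with a flat 64 mm dial (top at 179 mm) over the column; the lever is at the other end.
- empty_gauge_lever_tip (a point): The same point on the lever of the other, identical gauge, whose black stage is bare. To be left alone.

How it is judged:
At the end, for the whole second after the job is handed in: The lever of the gauge holding the lens is down, within 10 degrees of its lower stop, and at rest; the lens lies within 10 mm of where it was and the other gauge's lever paddle is within 10 mm of where it was (value of joint lens_gauge_lever above 0.58 rad and velocity of joint lens_gauge_lever between -0.05 and 0.05 rad/s and distance of each of lens, empty_gauge_lever_tip from where it was at the start of the episode below 0.01 m); the robot touches nothing.
It fails at once if the other gauge's lever is moved by more than 10 mm (distance of empty_gauge_lever_tip from where it was at the start of the episode above 0.01 m).
It fails at once if the lens is shifted by more than 10 mm (distance of lens from where it was at the start of the episode above 0.01 m).
It also fails if it takes over 26 s, if anything falls off the work surface, if the arm or the gripper's body presses on something with over 40 N, if the wrist force passes 120 N, or if a joint passes its speed limit or range.

ROBOT

A 6-joint arm with a two-finger parallel gripper is mounted at the origin on the work surface. World frame = base frame: x ahead of the robot, y to its left, z up, the work surface at z = 0. Lengths are in m, angles in rad, forces in N, time in s.
With the tool pointing down it reaches from about 0.35 to 1 m from the base axis. Payload 7.1 kg.
Tool frame: the origin (TCP) lies between the finger pads; the fingertips stand 22 mm ahead of it and the grasp point (between the pads) lies 3 mm ahead of it; z points along the fingers, y is the line along which they close (so a half turn about z gives the same grasp; the last joint's range is limited). The gripper opens to 85 mm and grips with 20 to 120 N. Pads are 22 mm wide; open, the fingers measure 114 mm over their backs; the gripper's body (76 mm by 85 mm) begins 54 mm behind the grasp point. The pads swing forward as they close: fully open they stand 13 mm farther back than shut.
Start: joints at [-1.152, 0.423, 1.63, -0, 1.089, -0.019], TCP at [0.265, -0.566, 0.253] pointing down, gripper open.
Joint ranges: [-3, 3], [-0.9, 2.11], [0.09, 2.58], [-1.31, 4.45], [0.11, 2.69], [-2.54, 2.54]. Speed limits (rad/s): [2.39, 2.39, 3.01, 3.14, 3.14, 3.14].

INTERFACE

Orientations are given as a rotation vector (axis times angle).
In Python, from rig import manip gives the robot as it stands. The module is installed in compiled form; this text tells all that it offers. Calls block until the motion is done:
- manip.move_to(position, orientation): joint-space move of the TCP to a pose.
- manip.servo_line(position, orientation=None, rate=0.15): straight line of the TCP; orientation=None keeps the orientation; rate is the mean speed in m/s.
- manip.set_joints(angles): joint-space move.
- manip.command_gripper(opening, f_grip=None): finger opening in m; f_grip is the grip in N (None keeps the last); returns when the fingers have stopped.
- manip.hold(seconds).
- manip.solve_ik(position, orientation): joint angles nearest the present ones, or None.
- manip.camera(name): name is "side" or "top" or "wrist"; returns a dict with "image" (400x640x3 uint8, red, green, blue), "fx", "fy", "cx", "cy" (pixels), "cam_to_world" (4x4, takes a point from camera to world coordinates); the wrist camera has in their place "mount" (4x4, takes a point from camera to tool coordinates, whose origin is the TCP and whose axes are the flange's). Camera axes: x right, y down, z forward; pixel columns grow to the right and rows downward; lengths in m; the calibration is good to about 2 mm. The wrist camera is an equidistant fisheye: a pixel r from the principal point sees the ray r / f radians off the axis. A picture is of the moment at which its call begins: read the wrist's pose just before it. There is no depth.
A pose or a line that the arm cannot do raises manip.IKError and nothing moves.
- manip.sign_off(): hands the job in; it is judged then, once.
Readings, each from a call of its own:
- manip.get_time(): time.
- manip.get_joint_positions(): joint angles.
- manip.get_joint_vel(): joint speeds.
- manip.get_tau(): joint torques, N m.
- manip.get_position(): TCP position.
- manip.get_ee_rot(): TCP orientation.
- manip.get_contact_force(): force on the tool from outside, world axes, zero at the start.
- manip.get_torque(): the same for the moment, N m.
- manip.get_width(): finger opening in m.
- manip.get_grip_force(): force on a finger pad.
Only numpy, scipy, OpenCV 4.12 (cv2) and the standard library are available. Lean on these libraries where they do the work, as an engineer would, in place of code of your own. Each camera call takes 0.05 s, during which the arm holds its last target. There are 200 camera calls.

## Working session

There is one attempt and no reset: what is moved stays moved. The work goes in short steps, each a Python script; the robot and the scene stay as the last script left them, time stands still between calls to the robot, and variables do not carry over. Pictures are saved under pics/ and viewed, at most 10 in all, crops included, and the job is handed in when it is done.

```bash
mkdir -p pics; cat > h.py <<'E'
import numpy as np, cv2
from rig import manip
def shot(n,f):
    c=manip.camera(n); cv2.imwrite(f,c["image"][:,:,::-1]); return c
def ray(c,u,v):
    d=np.array([(u-c["cx"])/c["fx"],(v-c["cy"])/c["fy"],1.]); T=np.array(c["cam_to_world"])
    return T[:3,3],T[:3,:3]@d
def plane(c,u,v,z):
    o,d=ray(c,u,v); return o+d*(z-o[2])/d[2]
def tri(c1,p1,c2,p2):
    o1,d1=ray(c1,*p1);o2,d2=ray(c2,*p2)
    t=np.linalg.lstsq(np.c_[d1,-d2],o2-o1,rcond=None)[0]
    a,b=o1+t[0]*d1,o2+t[1]*d2
    return (a+b)/2,np.linalg.norm(a-b)
def load(n):
    import pickle; return pickle.load(open(n,'rb'))
E
python3 - <<'E'
from h import *
import pickle
for n in("top","side"):
    c=shot(n,f"pics/{n}0.png"); pickle.dump(c,open(n+".pkl","wb")); print(n,c["fx"],c["cx"],c["cy"],np.round(c["cam_to_world"],3).tolist())
print(manip.get_time())
E
```

```text
top 361.31279036050205 325.07605888260696 200.85267360151158 [[-0.016, -0.996, 0.088, 0.462], [-1.0, 0.014, -0.028, -0.006], [0.027, -0.088, -0.996, 0.8], [0.0, 0.0, 0.0, 1.0]]
side 440.47439789290337 316.2117841756 199.94092824790843 [[-0.933, -0.238, 0.271, 0.246], [-0.36, 0.571, -0.737, 0.728], [0.021, -0.785, -0.619, 0.783], [0.0, 0.0, 0.0, 1.0]]
0.1
```

View pics/top0.png

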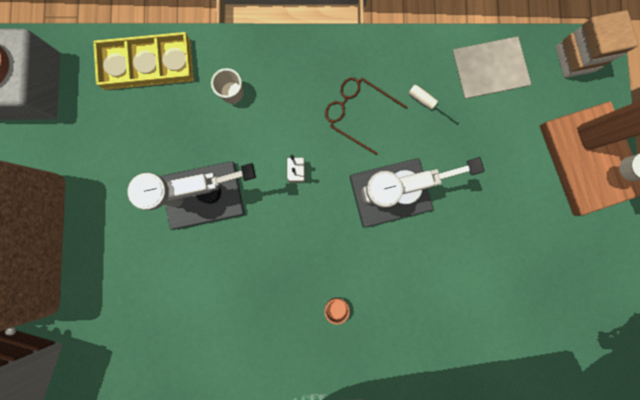

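View pics/side0.png

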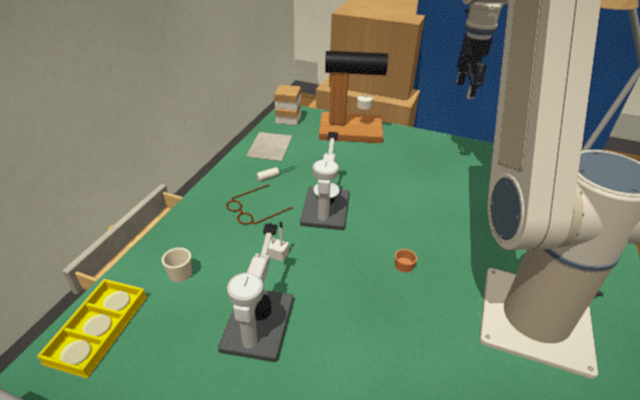

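The right-hand gauge in the top view holds the lens, a pale disc near (408,188). Its paddle is at top (475,166) and side (333,136). The left gauge's black stage (208,193) is bare, and its paddle is at (249,171).

```bash
python3 - <<'E'
from h import *
C={n:load(n+".pkl") for n in("top","side")}
def blob(n,x0,y0,x1,y1,th):
    im=C[n]["image"][y0:y1,x0:x1].max(2); m=(im<th).astype(np.uint8)
    k,l,s,ce=cv2.connectedComponentsWithStats(m); i=1+s[1:,4].argmax()
    print(n,s[i]+[x0,y0,0,0,0],ce[i]+[x0,y0]); return ce[i]+[x0,y0]
pt=blob("top",462,152,490,182,60); ps=blob("side",322,126,345,146,60)
p,e=tri(C["top"],pt,C["side"],ps); print("paddle",p,e)
# head (white) pixels between dial and lever in top view: axis direction
im=C["top"]["image"][155:215,360:490].astype(int); m=(im.min(2)>150)
print("\n".join("".join("#" if x else "." for x in r) for r in m[:, :]))
for u,v,z in((385,188,.179),(434,178,.155),(408,188,.06)): print(u,v,plane(C["top"],u,v,z))
for n,(x0,y0,x1,y1) in dict(top=(450,145,500,190),side=(300,115,360,225)).items():
    cv2.imwrite(f"pics/{n}c.png",cv2.resize(C[n]["image"][y0:y1,x0:x1,::-1],None,fx=5,fy=5,interpolation=cv2.INTER_NEAREST))
a=cv2.imread("pics/topc.png");b=cv2.imread("pics/sidec.png");o=np.zeros((550,560,3),np.uint8);o[:225,:250]=a;o[:,260:560]=b;cv2.imwrite("pics/cc.png",o)
E
```

```text
top [474 173   2   1   2] [474.5 173. ]
side [329 133   8   7  39] [332.82051282 135.20512821]
paddle [ 0.56926327 -0.28840765  0.17248906] 0.01196983973824424
..................................................................................................................................
..................................................................................................................................
..................................................................................................................................
..................................................................................................................................
..................................................................................................................................
..................................................................................................................................
..................................................................................................................................
.......................
[... 6357 characters left out ...]
......................................
..................................................................................................................................
..................................................................................................................................
..................................................................................................................................
..................................................................................................................................
385 188 [ 0.53795449 -0.12836145  0.179     ]
434 178 [ 0.55804111 -0.22311679  0.155     ]
408 188 [ 0.5518768  -0.19978036  0.06      ]
```

View pics/cc.png

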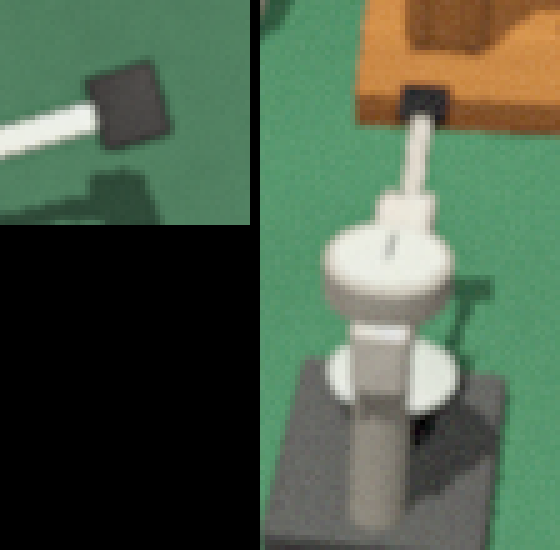

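The crop shows the paddle as a dark square, at about (475.8,166.2) in the top view and (332.6,135.4) in the side view. The arm runs from the head nose to it. I'll triangulate from these.

```bash
python3 - <<'E'
from h import *
C={n:load(n+".pkl") for n in("top","side")}
p,e=tri(C["top"],(475.5,165.9),C["side"],(332.6,135.3)); print("paddle",p,e)
d=plane(C["top"],385,188.5,.179); print("dial",d)
v=p-d; print("yaw from dial",np.degrees(np.arctan2(v[1],v[0])), np.hypot(*v[:2]))
a=plane(C["top"],445,177.5,.14);b=plane(C["top"],466,170.5,.16); v=b-a;print("yaw arm",np.degrees(np.arctan2(v[1],v[0])))
for ang in(.5,.4,.25): print(ang,.135+.07*np.sin(ang)+.004*np.cos(ang))
print(manip.get_ee_rot())
E
```

```text
paddle [ 0.5777234  -0.29485785  0.16727353] 0.0010465866607262996
dial [ 0.53707949 -0.12833448  0.179     ]
yaw from dial -76.28379855210798 0.1714116652878648
yaw arm -73.53924523108763
0.5 0.17207011794985572
0.4 0.1659435279376171
0.25 0.1561939268346592
[-3.06523668e+00 -6.81918885e-01  4.22428648e-04]
```

```bash
python3 - <<'E'
from h import *
p=np.array([.5777,-.2949]); u=np.array([.25,-.968]); q=p+.010*u
manip.command_gripper(0.0)
R=manip.get_ee_rot()
manip.servo_line([q[0],q[1],.25],R,rate=.2)
manip.servo_line([q[0],q[1],.205],rate=.1)
print(manip.get_time(),manip.get_position(),manip.get_contact_force())
import pickle
for n in ("top","side","wrist"):
    c=shot(n,f"pics/{n}1.png")
    if n=="wrist": print({k:np.round(v,3).tolist() for k,v in c.items() if k!="image"})
a=cv2.imread("pics/wrist1.png");b=cv2.imread("pics/side1.png")[90:240,270:400]
b=cv2.resize(b,None,fx=1.2,fy=1.2); o=np.zeros((400,800,3),np.uint8);o[:,:640]=a;o[:b.shape[0],640:640+b.shape[1]]=b;cv2.imwrite("pics/h1.png",o)
E
```

```text
3.6667 [ 0.58028902 -0.3047079   0.20495125] [ 0.18552159 -0.27282116  0.11132058]
{'fx': 309.707, 'fy': 309.707, 'cx': 316.265, 'cy': 202.062, 'mount': [[0.0, -0.96, -0.281, 0.071], [1.0, 0.0, 0.0, -0.0], [-0.0, -0.281, 0.96, -0.123], [0.0, 0.0, 0.0, 1.0]]}
```

View pics/h1.png

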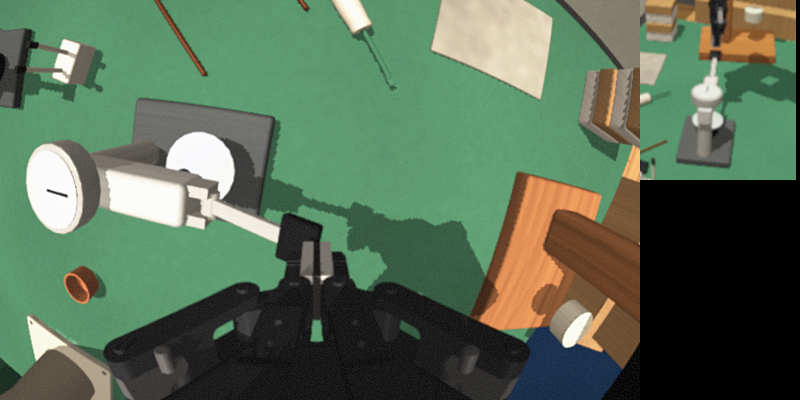

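The wrist view shows the closed fingertips at about (317,255), over or beside the paddle at about (300,240), with the lens clear. I'll check the paddle position with a ray from this image.

```bash
python3 - <<'E'
from h import *
from scipy.spatial.transform import Rotation as Ro
M=np.array([[0,-.96,-.281,.071],[1,0,0,0],[0,-.281,.96,-.123],[0,0,0,1.]])
R=Ro.from_rotvec(manip.get_ee_rot()).as_matrix(); P=np.array(manip.get_position()); print(R.round(3).tolist())
def w(u,v,z):
    a=np.array([u-316.265,v-202.062])/309.707;t=np.hypot(*a)
    d=R@M[:3,:3]@np.array([*(a/t*np.sin(t)),np.cos(t)]); o=P+R@M[:3,3]
    return o+d*(z-o[2])/d[2]
for c in((285,213),(322,222),(317,265),(277,258),(300,239)): print(c,w(*c,.167).round(4))
print("tip seen", w(317,245,.183).round(4), w(317,275,.183).round(4),P)
E
```

```text
[[0.906, 0.424, 0.001], [0.424, -0.906, -0.001], [0.001, 0.001, -1.0]]
(285, 213) [ 0.5891 -0.2819  0.167 ]
(322, 222) [ 0.593  -0.3027  0.167 ]
(317, 265) [ 0.5674 -0.3116  0.167 ]
(277, 258) [ 0.5615 -0.2885  0.167 ]
(300, 239) [ 0.5784 -0.2958  0.167 ]
tip seen [ 0.5856 -0.303   0.183 ] [ 0.5695 -0.3106  0.183 ] [ 0.58068377 -0.30485706  0.20585121]
```

Paddle centre is confirmed at (0.578,-0.296), about 1 mm from the first estimate. Now I'll press down while watching the force.

```bash
python3 - <<'E'
from h import *
P=np.array(manip.get_position()); f0=np.array(manip.get_contact_force())
for tip in (.17,.16,.15,.142,.136,.132,.129,.127,.125,.123,.121,.119):
    manip.servo_line([P[0],P[1],tip+.022],rate=.05)
    f=np.array(manip.get_contact_force())-f0; print(tip,f.round(1),round(manip.get_position()[2],4))
    if f[2]>20: break
shot("wrist","pics/w2.png")
manip.servo_line([P[0],P[1],.23],rate=.15)
manip.hold(.3)
print(manip.get_time())
for n in("top","side","wrist"): shot(n,f"pics/{n}3.png")
manip.get_contact_force()
a=cv2.imread("pics/wrist3.png");b=cv2.imread("pics/side3.png")[100:230,290:370]
b=cv2.resize(b,None,fx=2,fy=2); o=np.zeros((400,800,3),np.uint8);o[:,:640]=a;o[:b.shape[0],640:]=b;cv2.imwrite("pics/h3.png",o)
E
```

```text
0.17 [ 0.5  1.2 -0.1] 0.1915
0.16 [ 0.5  1.  -0.5] 0.1813
0.15 [ 1.2  0.7 -0.5] 0.1713
0.142 [0.  0.7 0.1] 0.1634
0.136 [0.7 0.5 0.1] 0.1575
0.132 [ 1.2  0.6 -0.1] 0.1537
0.129 [ 1.3  0.4 -0.4] 0.1508
0.127 [0.7 0.4 0.5] 0.1489
0.125 [ 1.5  0.9 -0.1] 0.1469
0.123 [ 0.8  0.4 -0.3] 0.1449
0.121 [-0.7  2.4  7.7] 0.1438
0.119 [-4.2  3.9 17.8] 0.1432
8.3417
```

View pics/h3.png

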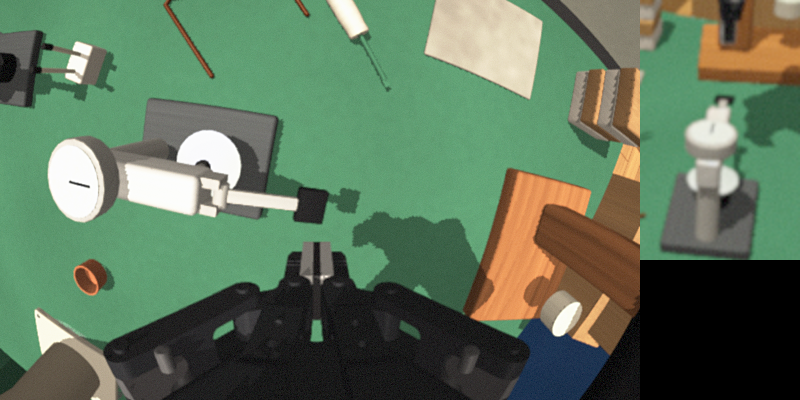

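The wrist view shows the paddle at about (311,205), well below the fingers. The firm stop (18 N with the tip at 121 mm) matches the 122 mm lower stop. The lens is still on its stage, and the gripper is clear.

```bash
python3 -c "
from rig import manip
print(manip.sign_off())"
```

```text
the job is handed in; nothing more can be done
None
```

The lever on the gauge holding the lens is pushed down to its lower stop, the arm never went near the other gauge's lever, the lens looked undisturbed in the last pictures, and the job is handed in; the sign-off returned no verdict.

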